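Put the syrup flask away behind the sprung gate of its bottle bay

ROBOT

A 7-joint arm with a two-finger parallel gripper is mounted at the origin on the work surface. World frame = base frame: x ahead of the robot, y to its left, z up, the work surface at z = 0. Lengths are in m, angles in rad, forces in N, time in s.
With the tool pointing down it reaches from about 0.425 to 0.925 m from the base axis. Payload 6.8 kg.
Tool frame: the origin (TCP) lies on the front face of the gripper's body, between the roots of the fingers; the fingertips stand 73 mm ahead of it and the grasp point (between the pads) lies 54 mm ahead of it (bot.finger_overhang is the z of the fingertips in the tool frame, in m); z points along the fingers, y is the line along which they close (so a half turn about z gives the same grasp; the last joint's range is limited). The gripper opens to 85 mm and grips with 20 to 120 N. Pads are 22 mm wide; open, the fingers measure 114 mm over their backs; the gripper's body (76 mm by 85 mm) begins 54 mm behind the grasp point. The pads swing forward as they close: fully open they stand 13 mm farther back than shut.
Start: joints at [-1.336, 0.477, 0.022, 1.555, -0.011, 1.109, -0.083], TCP at [0.227, 0.636, 0.304] pointing down, gripper open.
Joint ranges: [-2.96, 2.96], [-0.34, 2.1], [-1.41, 1.46], [0.24, 2.44], [-1.37, 4.51], [0.17, 1.92], [-2.96, 2.96]. Speed limits (rad/s): [2.39, 2.39, 3.14, 3.14, 3.14, 3.14, 3.14].

INTERFACE

Orientations are given as a unit quaternion [w, x, y, z].
In Python, from station import bot gives the robot as it stands.
- The arm moves only by the tool servo_tool, never from a script. Its argument "motion" is one flat list of numbers, 7 for each row, row after row: the shift along the tool's x, y, z as a fraction of full scale, then the turn, a rotation vector about the tool's x, y, z as a fraction of full scale, then the closure, from 0 (fully open) to 1 (shut). In form: [tx, ty, tz, ax, ay, az, gripper, tx, ty, tz, ax, ay, az, gripper, ...]. A call has 1 to 5 rows; each row shifts and turns the commanded pose from where the row before left it, along the tool's axes as they then stand; what a row does not reach is not made up. Full scale, the value 1, is 0.02 m for a shift and 0.15 rad for a turn. A row lasts 1/8 s, in which the tool goes at most 62.5 mm and 10.7 degrees, less where a joint would pass 70% of its speed; a pose out of reach is approached as far as the arm can. A call with a number of a shift or a turn outside -1 to 1 is refused whole. A call with a gripper value outside its range is refused whole. The fingers move at their own pace and stop on an object; "grip_force" is the grip in N (left out, the last holds). Time passes only in rows, so rows that do not move let the fingers close. It gives the time, the measured TCP pose, the force, the opening and the grip force at its end, in the units of the state.
- bot.get_obs(): the state, without advancing time (a new reading comes with each control period).
- bot.read_camera(name): name is "scene" or "top" or "wrist"; returns the picture (480x640x3 uint8, red, green, blue); there is no depth.
- bot.get_calibration(name): a dict with "mtx" (3x3 intrinsics, pixels), "rvec" (rotation vector, rad) and "tvec" (3), from world to camera coordinates, as OpenCV has them. Camera axes: x right, y down, z forward; pixel columns grow to the right and rows downward; lengths in m; the calibration is good to about 2 mm. The wrist camera is an equidistant fisheye: a pixel r from the principal point sees the ray r / f radians off the axis. A picture is of the moment at which its call begins: read the wrist's pose just before it. get_calibration takes no time and is no camera call; for the wrist camera it gives the pose at the moment of the call.
- bot.hand_in(): hands the job in; it is judged then, once.
Trained networks look in the newest picture that a camera, given by its name, has taken for a name from the list of things; names that differ only in an ending like _2 or _b are one class to them, and where a whole thing is asked for, a point or a joint stands for the part that bears it (a point fixed in the world has none). Each returns a list of dicts, best first, with "p" (0 to 1); they miss things now and then, are a little off and sometimes report something else, mostly with a low value. They report only what shows in the picture. A call takes as long as a camera call.
- bot.boxes_of(camera, name): "uv" ([column, row] in pixels, amid what is visible of it).
The state is a dict: "t": time; "q": joint angles; "joint_vel": joint speeds; "joint_torque": joint torques, N m; "eef_pos": TCP position; "tool_rot": TCP orientation; "contact_force": force on the tool from outside, world axes, zero at the start; "torque": the same for the moment, N m; "gripper_width": opening from 0.0 (shut) to 1.0 (fully open); "grasp_force": force on a finger pad.
Only numpy, scipy, OpenCV 4.12 (cv2) and the standard library are available. Lean on these libraries where they do the work, as an engineer would, in place of code of your own. Each camera call takes 0.05 s, during which the arm holds its last target. There are 200 camera calls.

TASK

Put the amber flask with the red stopper away in the white bottle bay, holding it upright by its stopper: push it in through the yellow sprung gate and on until you feel it press firmly but gently (about one kilo of push, held for half a second) against the cushion at the back, with the gate swung shut behind it. Then let go and leave the flask standing in the bay behind the shut gate. Do not force or bump anything, and leave the other things on the counter alone.

Things in the scene. Friction and masses are not known exactly. Their poses are not given: they have to be found in the camera images.
- amber_flask: Amber glass flask, 280 to 440 g; origin at the centre of its underside, z up. Body 60 mm in diameter up to 58 mm high, then a shoulder, a neck 20 mm in diameter from 72 to 95 mm, and a fixed red square stopper 24 x 24 mm from 95 to 140 mm high, sides along the flask's x and y: hold it there. Stands on the counter (z = 0).
- bay: White bottle bay fixed to the counter: a straight lane between walls 80 mm high, under a clear roof; no floor, the flask stands on the counter. Origin on the counter, mid-lane, on the gate line; x points into the bay, z up. The lane is 78 mm wide (y -39 to +39 mm), from x = -20 to +195 mm. The flask fits only from the front.
- bay_mouth (a point): Middle of the lane's mouth on the counter, at x = -20 mm of the bay; axes as the bay's. Before it the walls flare out, to y = +-59 mm at x = -65 mm of the bay.
- slot (a point): Middle of the roof slot's front end, on the roof's upper face, 85 mm above the counter, at x = -20 mm of the bay; axes as the bay's. The roof is 5 mm thick; the slot is 34 mm wide, open at the front and runs the whole lane. The flask's body passes under the roof, its neck in the slot, its stopper above the roof.
- works: Gate, back plate and cushion of the bay; fixed, origin and axes those of bay. The black rubber cushion, 60 mm wide, 14 to 54 mm high, closes the lane inside. A flask just touching it has its axis somewhere between x = 87 and 135 mm: set by hand, not measured, to be felt. It is sprung, 1 mm per 6 N, hard after 4 mm. Press with about 10 N (6 to 16 N); more is too rough, on gate and walls too.
- gate (a joint): Angle of the yellow sprung gate, rad: 0 shut (across the lane), up to 1.5 swung inward (to +x of the bay) along the +y wall. Opens only inward, springs back to 0; the flask pushes it open with about 3 to 6 N. Plate 4 mm thick, 19 to 65 mm above the counter, tip 52 mm from the hinge. It shuts once the flask's axis is beyond x = 76 mm in the bay.
- gate_hinge (a point): The gate's upright hinge axis, at x = 0, y = +35.5 mm of the bay, 42 mm above the counter; axes as the bay's. The flask passes best with its axis 3 mm to the -y side of the lane's middle.
- green_flask: Bystander: a like flask of green glass with a black stopper, same shape and size, origin at the centre of its underside.
- coffee_cup: Bystander: white mug 80 mm wide, 65 mm high, origin at the centre of its underside.
- sugar_bowl: Bystander: white bowl 100 mm wide, 50 mm high, origin at the centre of its underside.
- calculator: Bystander: red calculator 150 x 85 x 18 mm, origin at the centre of its underside.
- spoon: Bystander: spoon lying on the counter.
- sauce_jar: Bystander: jar 64 mm wide, 100 mm high, origin at the centre of its underside.

How it is judged:
By the outcome, as a careful person would: the job done as asked, in the order asked, and still so for the second after the job is handed in, with the robot touching nothing.
It also fails if it takes over 58 s, if anything falls off the work surface, if the arm or the gripper's body presses on something with over 40 N, if the wrist force passes 120 N, or if a joint passes its speed limit or range.

## Working session

There is one attempt and no reset: what is moved stays moved. The work goes in short steps, Python scripts to look and compute and a tool call to move; the robot and the scene stay as the last step left them, time stands still between calls to the robot, and variables do not carry over. Pictures are saved under pics/ and viewed, at most 10 in all, crops included, and the job is handed in when it is done.

Besides the shell and the picture viewer there is one more tool, called after "Request:" by a JSON object that holds its "fn" and its "kwargs", one argument or row to a line. servo_tool: Moves the arm, as the interface text tells. Shift numbers are shares of 0.02 m and turn numbers shares of 0.15 rad, none past 1 either way. Its arguments: {"type":"object","properties":{"motion":{"type":"array","items":{"type":"number","minimum":-1,"maximum":1}},"grip_force":{"type":"number"}},"required":["motion"]}

```bash
mkdir -p pics
cat > h.py <<'E'
import numpy as np, cv2
from station import bot
def ray(cal,uv,fish=False):
    K=np.array(cal["mtx"]);R=cv2.Rodrigues(np.array(cal["rvec"],float))[0];t=np.array(cal["tvec"],float).ravel()
    x=(uv[0]-K[0,2])/K[0,0];y=(uv[1]-K[1,2])/K[1,1]
    if fish:
        r=np.hypot(x,y); s=np.sin(r)/r if r>1e-9 else 1; d=np.array([x*s,y*s,np.cos(r)])
    else: d=np.array([x,y,1.])
    return -R.T@t, R.T@d/np.linalg.norm(d)
def at_z(cal,uv,z,fish=False):
    o,d=ray(cal,uv,fish); return o+d*(z-o[2])/d[2]
def proj(cal,P,fish=False):
    K=np.array(cal["mtx"]);R=cv2.Rodrigues(np.array(cal["rvec"],float))[0];t=np.array(cal["tvec"],float).ravel()
    p=R@np.array(P,float)+t
    if fish:
        r=np.hypot(p[0],p[1]);th=np.arctan2(r,p[2]);x,y=p[0]/r*th,p[1]/r*th
    else: x,y=p[:2]/p[2]
    return np.array([K[0,0]*x+K[0,2],K[1,1]*y+K[1,2]])
def tri(rs):
    A=0;b=0
    for o,d in rs:
        M=np.eye(3)-np.outer(d,d);A=A+M;b=b+M@o
    return np.linalg.solve(A,b)
def snap(name,f):
    cal=bot.get_calibration(name);im=bot.read_camera(name);cv2.imwrite(f"pics/{f}.png",im[:,:,::-1]);return cal,im
E
python3 - <<'E'
from h import *
np.set_printoptions(precision=4,suppress=True)
o=bot.get_obs();print(o["t"],o["eef_pos"],o["tool_rot"])
for c in("top","scene"):
    cal,im=snap(c,c)
    for n in("amber_flask","bay","bay_mouth","slot","gate_hinge","gate","green_flask"):
        print(c,n,[(np.round(b["uv"],1),round(b["p"],2),at_z(cal,b["uv"],0.04)) for b in bot.boxes_of(c,n)[:2]])
E
```

```text
0.0 [0.2267 0.6353 0.3029] [-0.0001  0.1705  0.9854 -0.0009]
top amber_flask []
top bay [(array([369.4, 225.9]), 0.9, array([ 0.6153, -0.0798,  0.04  ]))]
top bay_mouth [(array([371. , 232.5]), 0.81, array([ 0.5988, -0.0831,  0.04  ]))]
top slot [(array([370. , 228.4]), 0.93, array([ 0.6091, -0.081 ,  0.04  ])), (array([359. , 209.5]), 0.62, array([ 0.6572, -0.0558,  0.04  ]))]
top gate_hinge [(array([356.7, 209.3]), 0.71, array([ 0.6579, -0.0502,  0.04  ])), (array([535.1, 221.2]), 0.59, array([ 0.6154, -0.4811,  0.04  ]))]
top gate []
top green_flask [(array([242.4, 294.8]), 0.95, array([0.4551, 0.2309, 0.04  ])), (array([537.9, 221.3]), 0.57, array([ 0.615 , -0.4878,  0.04  ]))]
scene amber_flask [(array([296.8, 183.2]), 0.9, array([ 0.4612, -0.2631,  0.04  ])), (array([275.2, 261.3]), 0.2, array([ 0.6835, -0.0743,  0.04  ]))]
scene bay [(array([302.9, 246.1]), 0.9, array([ 0.5929, -0.0656,  0.04  ]))]
scene bay_mouth [(array([303.7, 249.8]), 0.91, array([ 0.5989, -0.0543,  0.04  ]))]
scene slot [(array([303.6, 248. ]), 0.74, array([ 0.5954, -0.0593,  0.04  ]))]
scene gate_hinge [(array([268.4, 268.6]), 0.67, array([ 0.7119, -0.067 ,  0.04  ])), (array([302.4, 248.9]), 0.3, array([ 0.5999, -0.059 ,  0.04  ]))]
scene gate []
scene green_flask [(array([417.2, 295.2]), 0.79, array([0.4569, 0.2496, 0.04  ]))]
```

View pics/top.png

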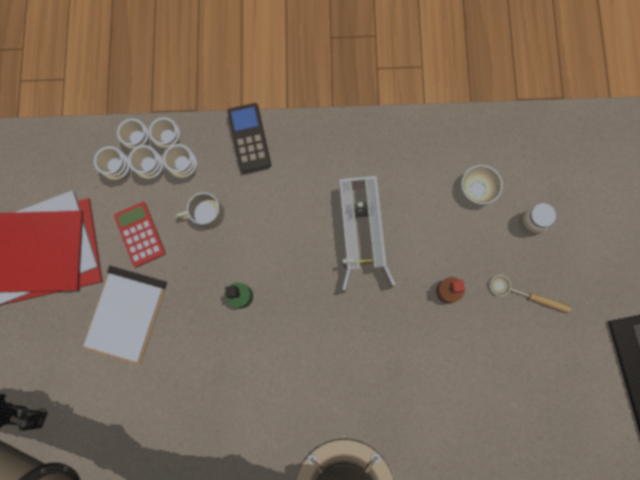

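View pics/scene.png

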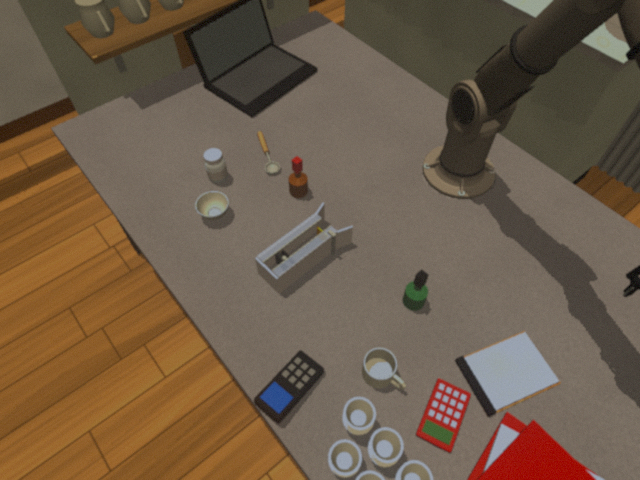

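The top view shows the amber flask at about (451,291) with its stopper at (458,286). The bay's mouth is near (367,265), its back at (358,178), and the gate is yellow at row 262. In the scene view the stopper is at (297,162).

Run:
```python
from h import *
np.set_printoptions(precision=4,suppress=True)
T=bot.get_calibration("top");S=bot.get_calibration("scene")
def red(f,c,w):
    im=cv2.imread(f"pics/{f}.png").astype(int);x,y=c
    s=im[y-w:y+w,x-w:x+w];m=(s[...,2]>110)&(s[...,1]<60)
    v,u=np.nonzero(m);return np.array([u.mean()+x-w,v.mean()+y-w]),len(u)
a,na=red("top",(458,286),12);b,nb=red("scene",(297,163),14);print(a,na,b,nb)
print("stopper",tri([ray(T,a),ray(S,b)]))
for n,p,z in(("backL",(341,179),.085),("backR",(377,178),.085),("mouthL",(347,262),.085),("mouthR",(383,265),.085),("flareL",(345,290),.08),("flareR",(393,284),.08),("gateL",(347,262),.065),("gateR",(372,261),.065),("green",(237,292),.13)):print(n,at_z(T,p,z))
```

```text
[455.4167 288.3333] 12 [296.4318 160.0909] 44
stopper [ 0.4518 -0.2639  0.1324]
backL [ 0.7228 -0.0136  0.085 ]
backR [ 0.7226 -0.0999  0.085 ]
mouthL [ 0.5213 -0.0221  0.085 ]
mouthR [ 0.512  -0.1057  0.085 ]
flareL [ 0.4565 -0.0156  0.08  ]
flareR [ 0.4675 -0.1274  0.08  ]
gateL [ 0.5242 -0.0223  0.065 ]
gateR [ 0.525  -0.0816  0.065 ]
green [0.4534 0.2273 0.13  ]
```

Request:
{"fn": "servo_tool", "kwargs": {
  "motion": [-0.5,-0.3,0,0,0,0,0,-1,-0.58,0,0,0,0,0,-1,-0.58,0,0,0,0,0,-1,-0.58,0,0,0,0,0,-1,-0.58,0,0,0,0,0]
}}

```text
t: 1.42
eef_pos: [0.2955, 0.5545, 0.3041]
tool_rot: [0.0, 0.171, 0.985, 0.0]
contact_force: [0.4, 1.0, 1.0]
gripper_width: 1.0
grasp_force: 0.0
```

Request:
{"fn": "servo_tool", "kwargs": {
  "motion": [-1,-0.58,0,0,0,0,0,-1,-0.58,0,0,0,0,0,-1,-0.58,0,0,0,0,0,-1,-0.58,0,0,0,0,0,-1,-0.58,0,0,0,0,0]
}}

```text
t: 2.05
eef_pos: [0.3696, 0.4667, 0.3039]
tool_rot: [0.0, 0.171, 0.985, 0.0]
contact_force: [1.3, -0.4, 0.2]
gripper_width: 0.997
grasp_force: 0.0
```

Request:
{"fn": "servo_tool", "kwargs": {
  "motion": [-1,-0.58,0,0,0,0,0,-1,-0.58,0,0,0,0,0,-1,-0.58,0,0,0,0,0,-1,-0.58,0,0,0,0,0,-1,-0.58,0,0,0,0,0]
}}

```text
t: 2.68
eef_pos: [0.4442, 0.3784, 0.3039]
tool_rot: [0.0, 0.171, 0.985, 0.0]
contact_force: [-0.3, 0.4, 0.6]
gripper_width: 0.997
grasp_force: 0.0
```

Request:
{"fn": "servo_tool", "kwargs": {
  "motion": [-0.5,-0.92,0,0,0,0,0,-0.5,-0.92,0,0,0,0,0,-0.5,-0.92,0,0,0,0,0,-0.5,-0.92,0,0,0,0,0,-0.5,-0.92,0,0,0,0,0]
}}

```text
t: 3.3
eef_pos: [0.4596, 0.2749, 0.304]
tool_rot: [0.0, 0.17, 0.985, 0.0]
contact_force: [0.1, -0.5, 0.7]
gripper_width: 0.999
grasp_force: 0.0
```

Request:
{"fn": "servo_tool", "kwargs": {
  "motion": [-0.5,-0.92,0,0,0,0,0,-0.5,-0.92,0,0,0,0,0,-0.5,-0.92,0,0,0,0,0,-0.5,-0.92,0,0,0,0,0,-0.5,-0.92,0,0,0,0,0]
}}

```text
t: 3.92
eef_pos: [0.4759, 0.1714, 0.3039]
tool_rot: [-0.0, 0.171, 0.985, 0.0]
contact_force: [0.1, 0.2, -0.3]
gripper_width: 1.002
grasp_force: 0.0
```

Request:
{"fn": "servo_tool", "kwargs": {
  "motion": [-0.5,-0.92,0,0,0,0,0,-0.5,-0.92,0,0,0,0,0,-0.5,-0.92,0,0,0,0,0,-0.5,-0.92,0,0,0,0,0,-0.5,-0.92,0,0,0,0,0]
}}

```text
t: 4.55
eef_pos: [0.4919, 0.0679, 0.3039]
tool_rot: [0.0, 0.171, 0.985, 0.0]
contact_force: [0.6, -0.4, -0.3]
gripper_width: 1.002
grasp_force: 0.0
```

Request:
{"fn": "servo_tool", "kwargs": {
  "motion": [-0.3,-0.95,0,0,0,0,0,-0.3,-0.95,0,0,0,0,0,-0.3,-0.95,0,0,0,0,0,-0.3,-0.95,0,0,0,0,0,-0.3,-0.95,0,0,0,0,0]
}}

```text
t: 5.18
eef_pos: [0.488, -0.0316, 0.3039]
tool_rot: [0.0, 0.171, 0.985, 0.0]
contact_force: [0.3, -0.5, 0.5]
gripper_width: 0.998
grasp_force: 0.0
```

Run:
```python
from h import *
np.set_printoptions(precision=4,suppress=True)
cal,im=snap("wrist","w1");print(bot.get_obs()["eef_pos"],cal["mtx"],ray(cal,(320,240),True))
for n,z in(("amber_flask",.1),("bay",.08),("slot",.085),("gate_hinge",.065)):
    print(n,[(np.round(b["uv"],1),round(b["p"],2),at_z(cal,b["uv"],z,True)) for b in bot.boxes_of("wrist",n)[:2]])
```

```text
[ 0.4877 -0.0345  0.304 ] [[371.6483   0.     321.1014]
 [  0.     371.6483 242.1587]
 [  0.       0.       1.    ]] (array([ 0.4136, -0.0053,  0.3745]), array([ 0.2846, -0.1051, -0.9529]))
amber_flask []
bay [(array([337., 311.]), 0.66, array([ 0.5697, -0.046 ,  0.08  ]))]
slot []
gate_hinge [(array([350.5, 364. ]), 0.6, array([ 0.6419, -0.055 ,  0.065 ]))]
```

View pics/w1.png

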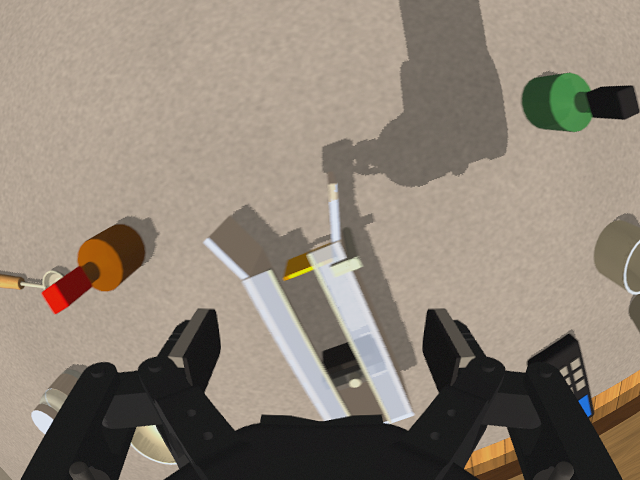

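Run:
```python
from h import *
np.set_printoptions(precision=4,suppress=True)
cal=bot.get_calibration("wrist")
im=cv2.imread("pics/w1.png");c=im[180:430,190:430];cv2.imwrite("pics/w1c.png",cv2.resize(c,(576*1,600),interpolation=cv2.INTER_CUBIC))
for p,z in(((272,271),.085),((347,415),.085),((308,255),.085),((387,415),.085),((247,279),.08),((325,415),.08),((340,240),.08),((412,412),.08),((206,240),.08),((333,185),.08),((285,279),.065),((316,266),.065)):print(p,at_z(cal,p,z,True))
```

```text
(272, 271) [ 0.5126 -0.0829  0.085 ]
(347, 415) [ 0.6926 -0.0739  0.085 ]
(308, 255) [ 0.5093 -0.0491  0.085 ]
(387, 415) [ 0.7093 -0.034   0.085 ]
(247, 279) [ 0.514  -0.1082  0.08  ]
(325, 415) [ 0.6891 -0.0972  0.08  ]
(340, 240) [ 0.5074 -0.0202  0.08  ]
(412, 412) [ 0.7216 -0.0075  0.08  ]
(206, 240) [ 0.4688 -0.1281  0.08  ]
(333, 185) [ 0.4618 -0.0105  0.08  ]
(285, 279) [ 0.5307 -0.0801  0.065 ]
(316, 266) [ 0.5281 -0.0491  0.065 ]
```

View pics/w1c.png

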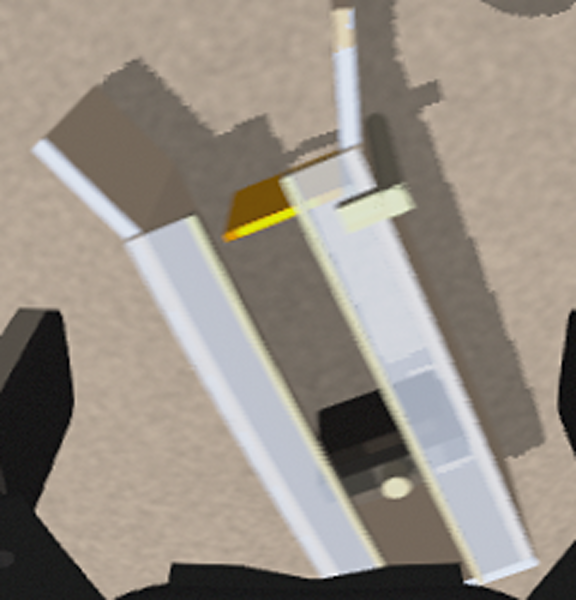

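The close view shows the slot edges as cream lines from (272,271) and (308,255), with the gate shut at (285,279)–(316,266). That puts the bay origin near (0.531,-0.065) with a yaw of about 0.06. Next I go above the flask.

Request:
{"fn": "servo_tool", "kwargs": {
  "motion": [-0.2,-1,0,0,0,0,0,-0.2,-1,0,0,0,0,0,-0.2,-1,0,0,0,0,0,-0.2,-1,0,0,0,0,0,-0.2,-1,0,0,0,0,0]
}}

```text
t: 6.05
eef_pos: [0.4737, -0.1306, 0.3039]
tool_rot: [0.0, 0.17, 0.986, 0.0]
contact_force: [-0.4, 0.5, 0.0]
gripper_width: 0.998
grasp_force: 0.0
```

Request:
{"fn": "servo_tool", "kwargs": {
  "motion": [-0.2,-1,0,0,0,0,0,-0.2,-1,0,0,0,0,0,-0.2,-1,0,0,0,0,0,-0.2,-1,0,0,0,0,0,-0.2,-1,0,0,0,0,0]
}}

```text
t: 6.68
eef_pos: [0.4591, -0.2315, 0.3038]
tool_rot: [0.0, 0.17, 0.986, 0.0]
contact_force: [-0.4, -0.5, 0.3]
gripper_width: 0.999
grasp_force: 0.0
```

Run:
```python
from h import *
np.set_printoptions(precision=4,suppress=True)
bot.read_camera("top")
cal,im=snap("wrist","w2");print(bot.get_obs()["eef_pos"])
s=im.astype(int);m=((s[...,0]>150)&(s[...,1]<60)).astype(np.uint8)
n,l,st,ce=cv2.connectedComponentsWithStats(m)
k=1+np.argmax(st[1:,4]);print(st[k],ce[k])
cn=cv2.findContours((l==k).astype(np.uint8),cv2.RETR_EXTERNAL,cv2.CHAIN_APPROX_SIMPLE)[0][0]
ap=cv2.approxPolyDP(cn,4,True).reshape(-1,2)
for p in ap: print(p,at_z(cal,p,.14,True),at_z(cal,p,.095,True))
cx,cy=map(int,ce[k]);c=im[max(cy-120,0):cy+120,max(cx-120,0):cx+120,::-1];print(max(cx-120,0),max(cy-120,0))
cv2.imwrite("pics/w2c.png",cv2.resize(c,None,fx=2.5,fy=2.5))
```

```text
[ 0.4585 -0.2331  0.3039]
[ 256  237   44   41 1013] [277.4008 257.6821]
[285 237] [ 0.4443 -0.2554  0.14  ] [ 0.4559 -0.2645  0.095 ]
[256 249] [ 0.4455 -0.2771  0.14  ] [ 0.4573 -0.2904  0.095 ]
[271 277] [ 0.4679 -0.2753  0.14  ] [ 0.484  -0.2882  0.095 ]
[299 264] [ 0.4654 -0.2535  0.14  ] [ 0.481  -0.2622  0.095 ]
157 137
```

View pics/w2c.png

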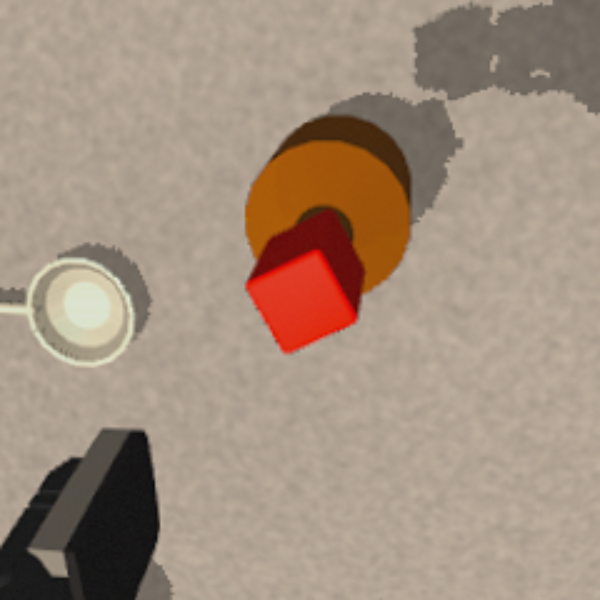

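The crop shows the red stopper top as a clear square, with full-image corners at (285,237), (256,249), (271,277) and (299,264). Its centre is (0.456,-0.265) and its yaw about 0.085. I turn, centre and go partway down, then look again.

Request:
{"fn": "servo_tool", "kwargs": {
  "motion": [0,0,0,0,0,-0.95,0,0,0,0,0,0,-0.95,0,0,0,0,0,0,-0.95,0,0.13,-0.8,1,0,0,0,0,0.13,-0.8,1,0,0,0,0]
}}

```text
t: 7.4
eef_pos: [0.4572, -0.2628, 0.2635]
tool_rot: [0.001, -0.044, 0.999, 0.0]
contact_force: [-0.2, 0.0, 0.7]
gripper_width: 1.003
grasp_force: 0.0
```

Request:
{"fn": "servo_tool", "kwargs": {
  "motion": [0,0,0.8,0,0,0,0,0,0,0,0,0,0,0]
}}

```text
t: 7.65
eef_pos: [0.4561, -0.2626, 0.2467]
tool_rot: [-0.001, -0.043, 0.999, 0.001]
contact_force: [-0.1, -0.3, 0.2]
gripper_width: 1.0
grasp_force: 0.0
```

```bash
cat > stop.py <<'E'
from h import *
np.set_printoptions(precision=4,suppress=True)
import sys
bot.read_camera("top")
cal,im=snap("wrist",sys.argv[1]);o=bot.get_obs();print(o["eef_pos"],o["tool_rot"],o["contact_force"])
s=im.astype(int);m=((s[...,0]>150)&(s[...,1]<60)).astype(np.uint8)
n,l,st,ce=cv2.connectedComponentsWithStats(m)
k=1+np.argmax(st[1:,4]);print(st[k],ce[k])
cn=cv2.findContours((l==k).astype(np.uint8),cv2.RETR_EXTERNAL,cv2.CHAIN_APPROX_SIMPLE)[0][0]
ap=cv2.approxPolyDP(cn,5,True).reshape(-1,2)
P=[at_z(cal,p,.14,True) for p in ap]
for p,q in zip(ap,P): print(p,q)
print("mean",np.mean(P,0),"edges",[np.linalg.norm(P[i]-P[i-1]) for i in range(len(P))])
print("ray",ray(cal,ce[k],True))
E
python3 stop.py w3
```

```text
[ 0.4568 -0.2633  0.2481] [ 0.0001 -0.0431  0.9991  0.0002] [-0.6296  0.7837  1.6312]
[ 293  259   46   41 1748] [315.7574 278.9903]
[337 260] [ 0.4442 -0.2562  0.14  ]
[295 260] [ 0.4461 -0.2777  0.14  ]
[296 298] [ 0.4678 -0.2759  0.14  ]
[337 298] [ 0.4659 -0.254   0.14  ]
mean [ 0.456 -0.266  0.14 ] edges [np.float64(0.021754805394425765), np.float64(0.021549933364012515), np.float64(0.021770053679283058), np.float64(0.02192430250467022)]
ray (array([ 0.3779, -0.2703,  0.3183]), array([ 0.4001,  0.0208, -0.9162]))
```

The second look has the stopper square to the image, with its centre pixel at (316,279). The two views agree on (0.456,-0.266) and a top height of about 0.138–0.14. Descend and grip.

Request:
{"fn": "servo_tool", "kwargs": {
  "motion": [0.04,-0.13,0.6,0,0,0,0,0,0,0.8,0,0,0,0,0,0,0.9,0,0,0,0,0,0,0.9,0,0,0,0,0,0,0.6,0,0,0,0],
  "grip_force": 80
}}

```text
t: 8.38
eef_pos: [0.455, -0.2667, 0.1703]
tool_rot: [-0.001, -0.042, 0.999, 0.0]
contact_force: [-0.4, 0.3, -0.1]
gripper_width: 0.998
grasp_force: 0.0
```

Request:
{"fn": "servo_tool", "kwargs": {
  "motion": [0,0,0,0,0,0,0,0,0,0,0,0,0,0.4,0,0,0,0,0,0,0.6,0,0,0,0,0,0,0.8,0,0,0,0,0,0,1]
}}

```text
t: 9.0
eef_pos: [0.456, -0.2668, 0.1724]
tool_rot: [0.0, -0.042, 0.999, 0.0]
contact_force: [-0.0, 1.4, 4.1]
gripper_width: 0.271
grasp_force: 77.7
```

Request:
{"fn": "servo_tool", "kwargs": {
  "motion": [0,0,0,0,0,0,1,0,0,0,0,0,0,1,0,0,0,0,0,0,1]
}}

```text
t: 9.38
eef_pos: [0.4559, -0.2668, 0.1724]
tool_rot: [0.0, -0.042, 0.999, 0.0]
contact_force: [-0.8, 1.7, 6.6]
gripper_width: 0.27
grasp_force: 77.8
```

Request:
{"fn": "servo_tool", "kwargs": {
  "motion": [0,0,-0.3,0,0,0,1,0,0,-0.8,0,0,0,1,0,0,-1,0,0,0,1,0,0,-1,0,0,0,1,0,0,-1,0,0,0,1]
}}

```text
t: 10.0
eef_pos: [0.4553, -0.2672, 0.2552]
tool_rot: [0.0, -0.042, 0.999, -0.0]
contact_force: [0.6, 0.7, -3.6]
gripper_width: 0.269
grasp_force: 78.0
```

Request:
{"fn": "servo_tool", "kwargs": {
  "motion": [0,0.4,-0.8,0,0,0,1,0,1,0,0,0,0,1,0,1,0,0,0,0,1,0,1,0,0,0,0,1,0,1,0,0,0,0,1]
}}

```text
t: 10.62
eef_pos: [0.4477, -0.1782, 0.2702]
tool_rot: [-0.0, -0.042, 0.999, 0.0]
contact_force: [0.1, 0.7, -4.9]
gripper_width: 0.269
grasp_force: 78.0
```

Request:
{"fn": "servo_tool", "kwargs": {
  "motion": [-0.1,1,0,0,0,0,1,-0.1,1,0,0,0,0,1,-0.1,1,0,0,0,0,1,0,1,0,0,0,0,1,0,1,0,0,0,0,1]
}}

```text
t: 11.25
eef_pos: [0.4451, -0.0782, 0.2702]
tool_rot: [-0.0, -0.042, 0.999, 0.0]
contact_force: [1.2, 0.3, -4.1]
gripper_width: 0.275
grasp_force: 78.0
```

Request:
{"fn": "servo_tool", "kwargs": {
  "motion": [0,0.25,0,0,0,0,1,0,0,0,0,0,0,1]
}}

```text
t: 11.5
eef_pos: [0.4451, -0.0743, 0.2701]
tool_rot: [0.0, -0.043, 0.999, -0.0]
contact_force: [-0.3, -0.3, -5.2]
gripper_width: 0.268
grasp_force: 78.2
```

Run:
```python
from h import *
np.set_printoptions(precision=4,suppress=True)
bot.read_camera("top")
cal,im=snap("wrist","w4");o=bot.get_obs();print(o["t"],o["eef_pos"],o["tool_rot"],o["contact_force"],o["torque"])
np.save("cal4.npy",cal,allow_pickle=True)
ex=np.array([np.cos(.062),np.sin(.062),0]);ey=np.array([-ex[1],ex[0],0]);O=np.array([.531,-.0647,0])
v=im[:,:,::-1].copy()
for x in(-.02,.1,.195):
  for y in(-.017,.017,-.039,.039):
    p=proj(cal,O+ex*x+ey*y+[0,0,.085],True);cv2.circle(v,tuple(int(a) for a in p),2,(255,0,255),-1)
cv2.imwrite("pics/w4a.png",v)
```

```text
11.6 [ 0.4452 -0.075   0.27  ] [ 0.     -0.0418  0.9991 -0.0002] [-0.1498 -0.0922 -4.415 ] [-0.03   -0.076   0.0244]
```

View pics/w4a.png

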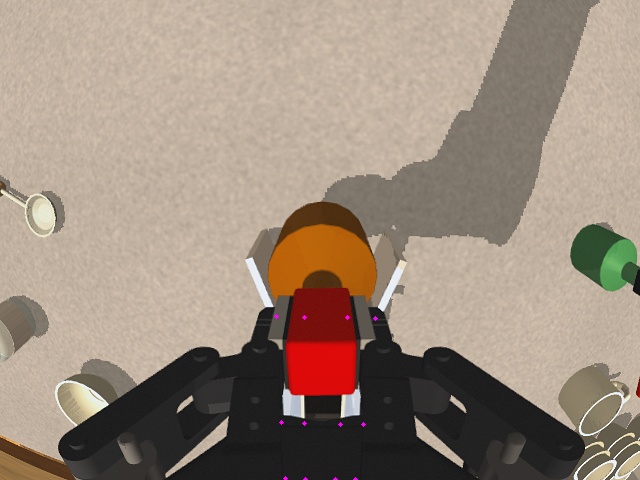

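Run:
```python
from h import *
np.set_printoptions(precision=4,suppress=True)
cal=np.load("cal4.npy",allow_pickle=True).item()
ex=np.array([np.cos(.062),np.sin(.062),0]);ey=np.array([-ex[1],ex[0],0]);O=np.array([.531,-.0647,0])
for p,z in(((247,260),.08),((405,262),.08),((304,405),.085),((342,405),.085),((322,230),.058)):
    P=at_z(cal,p,z,True);print(p,P,"bay",(P-O)@ex,(P-O)@ey)
T=np.array([.4452,-.075,0]);print("tcp bay",(T-O)@ex,(T-O)@ey)
im=cv2.imread("pics/w4.png");cv2.imwrite("pics/w4c.png",cv2.resize(im[190:430,230:420],None,fx=2.5,fy=2.5,interpolation=cv2.INTER_CUBIC))
```

```text
(247, 260) [ 0.4698 -0.1298  0.08  ] bay -0.06510033420975982 -0.06120691361421066
(405, 262) [ 0.4614 -0.0096  0.08  ] bay -0.06608363215137714 0.05926166643551175
(304, 405) [ 0.6064 -0.0775  0.085 ] bay 0.07442940290773573 -0.017414364758075295
(342, 405) [ 0.6035 -0.0429  0.085 ] bay 0.07371895178365195 0.01728672002941178
(322, 230) [ 0.4478 -0.0744  0.058 ] bay -0.0835950138643444 -0.004573710195193794
tcp bay -0.08627333616752722 -0.004964017176123338
```

View pics/w4c.png

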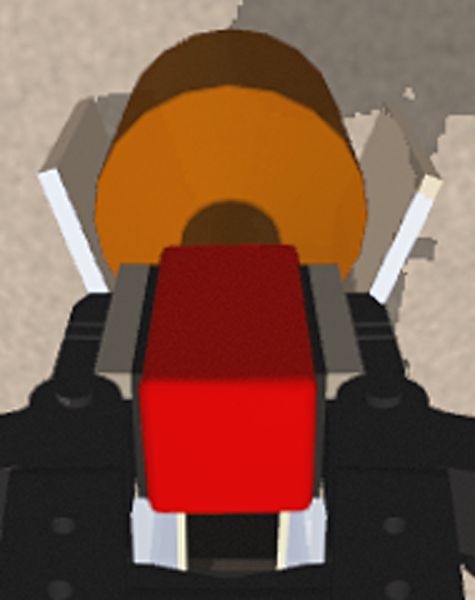

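The crop shows the flask upright and central between the flares, with tips at (247,260) and (405,262). The slot edges sit at columns 304 and 342. The bay model fits within about 1 mm. I align the yaw and lower.

Request:
{"fn": "servo_tool", "kwargs": {
  "motion": [0,0.1,0.5,0,0,0.15,1,0,0,1,0,0,0,1,0,0,1,0,0,0,1,0,0,1,0,0,0,1,0,0,0.8,0,0,0,1]
}}

```text
t: 12.22
eef_pos: [0.4447, -0.0726, 0.1825]
tool_rot: [-0.001, -0.03, 1.0, -0.0]
contact_force: [0.7, -0.9, -3.5]
gripper_width: 0.269
grasp_force: 78.2
```

Request:
{"fn": "servo_tool", "kwargs": {
  "motion": [0,0,0.25,0,0,0,1,0,0,0.1,0,0,0,1,0,0,0,0,0,0,1]
}}

```text
t: 12.6
eef_pos: [0.4454, -0.0724, 0.1772]
tool_rot: [0.0, -0.031, 1.0, -0.0]
contact_force: [-0.0, -0.4, -4.4]
gripper_width: 0.274
grasp_force: 78.2
```

Request:
{"fn": "servo_tool", "kwargs": {
  "motion": [0,0,0.05,0,0,0,1,0,0,0,0,0,0,1]
}}

```text
t: 12.85
eef_pos: [0.4452, -0.0722, 0.1762]
tool_rot: [0.0, -0.031, 1.0, 0.0]
contact_force: [-0.2, -0.3, -4.3]
gripper_width: 0.272
grasp_force: 78.2
```

Request:
{"fn": "servo_tool", "kwargs": {
  "motion": [0,0,0.05,0,0,0,1,0,0,0,0,0,0,1]
}}

```text
t: 13.1
eef_pos: [0.445, -0.0722, 0.1749]
tool_rot: [-0.0, -0.031, 1.0, 0.0]
contact_force: [-0.4, 0.0, -5.3]
gripper_width: 0.271
grasp_force: 78.2
```

Request:
{"fn": "servo_tool", "kwargs": {
  "motion": [0,0,0.06,0,0,0,1,-0.3,-0.04,0.01,0,0,0,1,-0.5,0,0,0,0,0,1,-0.5,0,0,0,0,0,1,-0.5,0,0,0,0,0,1]
}}

```text
t: 13.72
eef_pos: [0.4821, -0.0707, 0.1735]
tool_rot: [0.0, -0.031, 1.0, -0.0]
contact_force: [-0.3, 0.9, -4.3]
gripper_width: 0.269
grasp_force: 78.3
```

Request:
{"fn": "servo_tool", "kwargs": {
  "motion": [-0.3,0,0,0,0,0,1,-0.15,0,0,0,0,0,1,-0.15,0,0,0,0,0,1,-0.15,0,0,0,0,0,1,-0.15,0,0,0,0,0,1]
}}

```text
t: 14.35
eef_pos: [0.4982, -0.0698, 0.1733]
tool_rot: [-0.001, -0.031, 1.0, 0.0]
contact_force: [-3.1, -0.7, -2.5]
gripper_width: 0.266
grasp_force: 78.3
```

Request:
{"fn": "servo_tool", "kwargs": {
  "motion": [-0.15,0,0,0,0,0,1,-0.15,0,0,0,0,0,1,-0.15,0,0,0,0,0,1,-0.15,0,0,0,0,0,1,-0.15,0,0,0,0,0,1]
}}

```text
t: 14.98
eef_pos: [0.5126, -0.0688, 0.1728]
tool_rot: [-0.002, -0.031, 1.0, 0.0]
contact_force: [-6.0, 0.3, -3.0]
gripper_width: 0.276
grasp_force: 78.5
```

Request:
{"fn": "servo_tool", "kwargs": {
  "motion": [-0.18,0,0,0,0,0,1,-0.18,0,0,0,0,0,1,-0.18,0,0,0,0,0,1,-0.18,0,0,0,0,0,1,-0.18,0,0,0,0,0,1]
}}

```text
t: 15.6
eef_pos: [0.5301, -0.068, 0.1739]
tool_rot: [-0.003, -0.031, 1.0, 0.0]
contact_force: [-10.9, -0.5, 12.6]
gripper_width: 0.272
grasp_force: 80.7
```

Request:
{"fn": "servo_tool", "kwargs": {
  "motion": [-0.18,0,0,0,0,0,1,-0.18,0,0,0,0,0,1,-0.18,0,0,0,0,0,1,-0.18,0,0,0,0,0,1,-0.18,0,0,0,0,0,1]
}}

```text
t: 16.23
eef_pos: [0.5486, -0.067, 0.1741]
tool_rot: [-0.002, -0.031, 1.0, 0.0]
contact_force: [-9.1, -0.4, 9.9]
gripper_width: 0.273
grasp_force: 79.9
```

Request:
{"fn": "servo_tool", "kwargs": {
  "motion": [-0.05,0,-0.05,0,0,0,1,-0.15,0,-0.02,0,0,0,1,-0.15,0,0,0,0,0,1,-0.15,0,0,0,0,0,1]
}}

```text
t: 16.73
eef_pos: [0.5569, -0.0677, 0.1741]
tool_rot: [-0.004, -0.031, 1.0, -0.001]
contact_force: [-10.5, -5.0, 2.3]
gripper_width: 0.272
grasp_force: 79.0
```

Request:
{"fn": "servo_tool", "kwargs": {
  "motion": [-0.15,0,0,0,0,0,1,-0.15,0,0,0,0,0,1,-0.15,0,0,0,0,0,1,-0.15,0,0,0,0,0,1]
}}

```text
t: 17.23
eef_pos: [0.5704, -0.0674, 0.1743]
tool_rot: [-0.002, -0.03, 1.0, -0.001]
contact_force: [-5.2, -4.3, -2.9]
gripper_width: 0.27
grasp_force: 78.5
```

Request:
{"fn": "servo_tool", "kwargs": {
  "motion": [-0.15,0.05,0,0,0,0,1,-0.15,0.05,0,0,0,0,1,-0.15,0,0,0,0,0,1,-0.15,0,0,0,0,0,1,-0.15,0,0,0,0,0,1]
}}

```text
t: 17.85
eef_pos: [0.5863, -0.0644, 0.1745]
tool_rot: [-0.001, -0.031, 1.0, -0.001]
contact_force: [-2.8, -5.5, -4.1]
gripper_width: 0.274
grasp_force: 78.4
```

Request:
{"fn": "servo_tool", "kwargs": {
  "motion": [-0.15,0,0,0,0,0,1,-0.15,0,0,0,0,0,1,-0.15,0,0,0,0,0,1,-0.15,0,0,0,0,0,1,-0.15,0,0,0,0,0,1]
}}

```text
t: 18.48
eef_pos: [0.6022, -0.062, 0.1749]
tool_rot: [0.0, -0.031, 1.0, -0.0]
contact_force: [-2.2, -3.6, -5.3]
gripper_width: 0.273
grasp_force: 78.4
```

Request:
{"fn": "servo_tool", "kwargs": {
  "motion": [-0.12,0,0,0,0,0,1,-0.12,0,0,0,0,0,1,-0.12,0,0,0,0,0,1,-0.12,0,0,0,0,0,1,-0.12,0,0,0,0,0,1]
}}

```text
t: 19.1
eef_pos: [0.6142, -0.0605, 0.1751]
tool_rot: [0.0, -0.031, 1.0, -0.0]
contact_force: [-1.1, -3.7, -3.4]
gripper_width: 0.271
grasp_force: 78.4
```

Request:
{"fn": "servo_tool", "kwargs": {
  "motion": [-0.05,-0.03,0,0,0,0,1,-0.05,-0.03,0,0,0,0,1,0,0,0,0,0,0,1]
}}

```text
t: 19.48
eef_pos: [0.616, -0.0617, 0.175]
tool_rot: [0.0, -0.031, 1.0, -0.0]
contact_force: [0.4, -4.5, -4.0]
gripper_width: 0.268
grasp_force: 78.5
```

Run:
```python
from h import *
np.set_printoptions(precision=4,suppress=True)
import math
T=bot.get_calibration("top");
ex=np.array([np.cos(.062),np.sin(.062),0]);ey=np.array([-ex[1],ex[0],0]);O=np.array([.531,-.0647,0])
cv2.imread
im=cv2.imread("pics/top.png");cv2.imwrite
o=bot.get_obs();P=np.array(o["eef_pos"])-O;print("bay",P@ex,P@ey,o["contact_force"],o["torque"])
# wrist cal at w1 unknown now: use tcp-cam offset from w1 printout via top picture of the cushion
for p in((354,212),(362,209),(359,205)):
    q=at_z(T,p,.054)-O;print(p,q@ex,q@ey)
```

```text
bay 0.08499938942916031 -0.0022871992161110307 [ 0.4298 -4.5342 -3.9593] [-1.232  -0.0369  0.1736]
(354, 212) 0.11806894350503917 0.014417814659970886
(362, 209) 0.12374298553913284 -0.0056231341863960775
(359, 205) 0.1343662473177802 0.0006801197173331299
```

Run:
```python
from h import *
_,w=snap("wrist","w5");_,s=snap("scene","s5");_,t=snap("top","t5")
o=bot.get_obs();print(o["contact_force"],o["torque"])
a=cv2.resize(w[150:450,200:440],(480,600),interpolation=cv2.INTER_CUBIC)
b=cv2.resize(s[190:290,240:360],(320,267),interpolation=cv2.INTER_CUBIC)
c=cv2.resize(t[160:300,320:420],(238,333),interpolation=cv2.INTER_CUBIC)
v=np.zeros((600,800,3),np.uint8);v[:,:480]=a;v[:267,480:]=b;v[267:,480:718]=c
cv2.imwrite("pics/m5.png",v[:,:,::-1])
```

```text
[-0.08279402 -4.05247763 -5.02434871] [-1.30979193 -0.04295001  0.12661218]
```

View pics/m5.png

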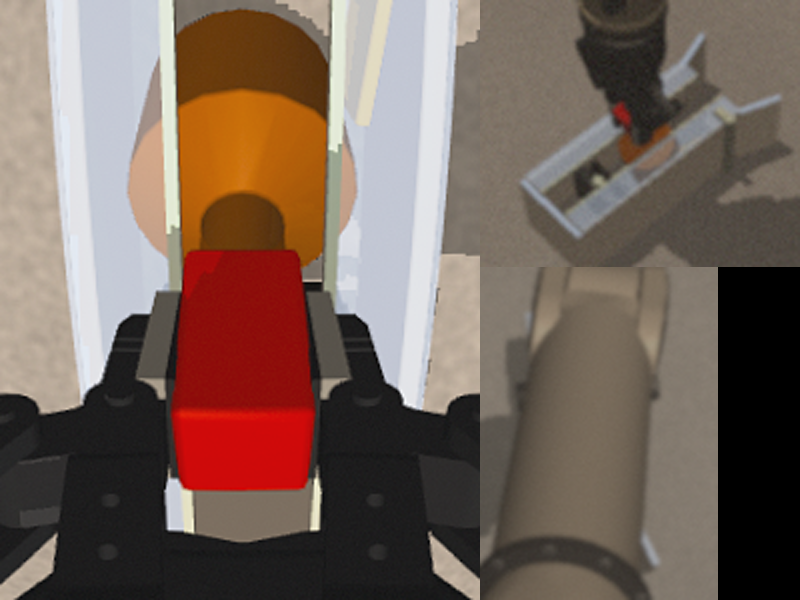

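Run:
```python
from h import *
np.set_printoptions(precision=4,suppress=True)
cal=bot.get_calibration("wrist")
ex=np.array([np.cos(.062),np.sin(.062),0]);ey=np.array([-ex[1],ex[0],0]);O=np.array([.531,-.0647,0])
for n,p,z in(("tip",(363,125),.065),("tip upper",(385,5),.065),("bodyL",(128,185),.058),("bodyR",(356,190),.058),("bodytop rear",(250,90),.058),("slotL",(172,230),.085),("slotR",(332,230),.085)):
    q=at_z(cal,(200+p[0]/2,150+p[1]/2),z,True)-O;print(n,q@ex,q@ey)
```

```text
tip 0.04898108374489202 0.02769480804397586
tip upper 0.018655607687305766 0.032152707633724256
bodyL 0.06714308224523491 -0.033265970932207525
bodyR 0.06855708795427498 0.02779986689251417
bodytop rear 0.04154650981494674 -0.000708990419303916
slotL 0.06935511804626915 -0.019046605939349974
slotR 0.06937856344588934 0.018241234628199165
```

The picture shows the flask central in the slot, but the gate (crop (385,5)–(363,125)) is still held open. The body looks about 13 mm behind the stopper, so it has probably pitched in the grip. I fit the pitch.

```bash
cat > fit.py <<'E'
from h import *
from scipy.optimize import least_squares
np.set_printoptions(precision=4,suppress=True)
cal=bot.get_calibration("wrist")
ex=np.array([np.cos(.062),np.sin(.062),0]);ey=np.array([-ex[1],ex[0],0]);O=np.array([.531,-.0647,0]);ez=np.array([0,0,1.])
def fit(F):
    # F: list of (crop row->v, model x, model z)
    def res(p,full=False):
        x0,z0,th=p;r=[]
        for v,mx,mz in F:
            X=x0+mx*np.cos(th)+mz*np.sin(th);Z=z0-mx*np.sin(th)+mz*np.cos(th)
            r.append(proj(cal,O+ex*X+ey*(-.0023)+ez*Z,True)[1]-v)
        return r
    s=least_squares(res,[.08,0,0]);return s.x,s.fun
if __name__=="__main__":
    F=[(150+r/2,x,z) for r,x,z in((410,-.0115,.14),(488,.0115,.14),(252,-.012,.095),(90,-.03,.058),(11,-.03,0))]
    x,r=fit(F);print(x,np.degrees(x[2]),r)
    x,r=fit(F[:4]);print(x,np.degrees(x[2]),r)
    o=bot.get_obs();P=np.array(o["eef_pos"])-O;print(P@ex,P[2])
E
python3 fit.py
```

```text
[0.0541 0.0048 0.264 ] 15.123796199221772 [ 1.3791 -0.2    -2.8784  1.417   0.2824]
[0.0546 0.005  0.2568] 14.716089300178064 [ 1.0717  0.0265 -2.8126  1.7145]
0.08497102902761682 0.17498366565321188
```

Run:
```python
from h import *
from scipy.spatial.transform import Rotation as R
np.set_printoptions(precision=4,suppress=True)
o=bot.get_obs();cal=bot.get_calibration("wrist")
q=np.array(o["tool_rot"]);Rt=R.from_quat(q[[1,2,3,0]]).as_matrix();p=np.array(o["eef_pos"])
Rc=cv2.Rodrigues(np.array(cal["rvec"],float))[0];c=-Rc.T@np.ravel(cal["tvec"])
Rtc=Rt.T@Rc.T;tc=Rt.T@(c-p)
R1=R.from_quat([.1705,.9854,0,0]).as_matrix();p1=np.array([.4877,-.0345,.304])
Rw=R1@Rtc;c1=p1+R1@tc
c1cal=dict(mtx=cal["mtx"],rvec=cv2.Rodrigues(Rw.T)[0],tvec=-Rw.T@c1)
ex=np.array([np.cos(.062),np.sin(.062),0]);ey=np.array([-ex[1],ex[0],0]);O=np.array([.531,-.0647,0])
for pt,z in(((323.3,350.8),.054),((350.4,342.5),.054),((326,366),.014),((272,271),.085)):
    a=at_z(c1cal,pt,z,True)-O;print(pt,a@ex,a@ey)
print(o["q"],o["t"])
```

```text
(323.3, 350.8) 0.09104694986170442 -0.022027051470385223
(350.4, 342.5) 0.09259936993635853 0.007469425966401785
(326, 366) 0.13861347854051906 -0.03853844184481434
(272, 271) -0.020510145456386637 -0.0219452107654981
[-0.2074  0.5424  0.2788  1.8173 -0.1978  0.8084  1.8034] 19.625
```

Request:
{"fn": "servo_tool", "kwargs": {
  "motion": [0,0,0,0,0,0,1,0.2,0,0,0,-0.43,0,1,0.2,0,0,0,-0.43,0,1,0.2,0,0,0,-0.43,0,1,0.2,0,0,0,-0.43,0,1],
  "grip_force": 120
}}

```text
t: 20.25
eef_pos: [0.5997, -0.0607, 0.1734]
tool_rot: [0.129, -0.031, 0.991, 0.005]
contact_force: [-0.2, 0.6, -4.5]
gripper_width: 0.268
grasp_force: 117.8
```

Request:
{"fn": "servo_tool", "kwargs": {
  "motion": [0,0,0,0,0,0,1]
}}

```text
t: 20.38
eef_pos: [0.5986, -0.0613, 0.173]
tool_rot: [0.127, -0.031, 0.991, 0.005]
contact_force: [0.2, -0.5, -4.6]
gripper_width: 0.267
grasp_force: 117.9
```

Request:
{"fn": "servo_tool", "kwargs": {
  "motion": [0.012,0,0.048,0,0,0,1,0,0,0,0,0,0,1]
}}

```text
t: 20.62
eef_pos: [0.6006, -0.0621, 0.1724]
tool_rot: [0.128, -0.031, 0.991, 0.004]
contact_force: [-0.0, -0.0, -4.0]
gripper_width: 0.264
grasp_force: 117.9
```

Run:
```python
from h import *
bot.read_camera("scene")
_,w=snap("wrist","w6");o=bot.get_obs();print(o["eef_pos"],o["contact_force"],o["torque"])
cv2.imwrite("pics/w6c.png",cv2.resize(w[100:440,180:460],(494,600),interpolation=cv2.INTER_CUBIC)[:,:,::-1])
```

```text
[ 0.60037559 -0.06229909  0.17235525] [-0.20306462 -0.70836548 -3.81875409] [-0.03237965  0.4245894  -0.00071903]
```

View pics/w6c.png

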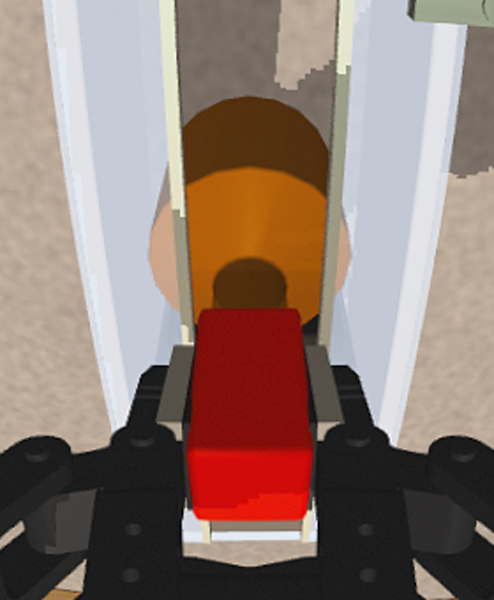

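The gate is no longer along the wall, so it has swung shut behind the flask. I check the pitch.

Run:
```python
from fit import *
F=[(100+r/1.7647,x,z) for r,x,z in((452,-.0115,.14),(519,.0115,.14),(310,-.012,.095),(167,-.03,.058),(97,-.03,0))]
for G in(F,F[:4]):
    x,r=fit(G);print(x,np.degrees(x[2]),r)
P=np.array(bot.get_obs()["eef_pos"])-O;print(P@ex,P@ey,P[2])
```

```text
[ 0.0823 -0.0001  0.0126] 0.7245063174784534 [ 0.9539  0.0087 -2.4539  1.4829  0.0085]
[ 0.0823 -0.0001  0.0124] 0.7121540702097579 [ 0.9447  0.0155 -2.452   1.4918]
0.06939105122827166 -0.0019022377113409293 0.17235524716813122
```

Request:
{"fn": "servo_tool", "kwargs": {
  "motion": [0.012,0,0.048,0,0,0,1,0,0,0,0,0,0,1]
}}

```text
t: 20.98
eef_pos: [0.5999, -0.0626, 0.1712]
tool_rot: [0.128, -0.031, 0.991, 0.004]
contact_force: [-0.1, 0.2, -4.4]
gripper_width: 0.269
grasp_force: 117.9
```

Request:
{"fn": "servo_tool", "kwargs": {
  "motion": [0.008,0,0.03,0,0,0,1,0,0,0,0,0,0,1]
}}

```text
t: 21.22
eef_pos: [0.5999, -0.0626, 0.1707]
tool_rot: [0.128, -0.031, 0.991, 0.004]
contact_force: [0.8, -0.2, -4.2]
gripper_width: 0.266
grasp_force: 117.9
```

Request:
{"fn": "servo_tool", "kwargs": {
  "motion": [0.012,0,0.048,0,0,0,1,0,0,0,0,0,0,1]
}}

```text
t: 21.48
eef_pos: [0.6001, -0.0626, 0.1701]
tool_rot: [0.129, -0.031, 0.991, 0.004]
contact_force: [-2.0, -0.5, 0.7]
gripper_width: 0.262
grasp_force: 118.9
```

Request:
{"fn": "servo_tool", "kwargs": {
  "motion": [0.008,0,0.03,0,0,0,1,0,0,0,0,0,0,1]
}}

```text
t: 21.72
eef_pos: [0.6003, -0.0627, 0.1701]
tool_rot: [0.129, -0.031, 0.991, 0.004]
contact_force: [-4.4, 0.0, 7.0]
gripper_width: 0.269
grasp_force: 119.8
```

Request:
{"fn": "servo_tool", "kwargs": {
  "motion": [-0.008,0,-0.03,0,0,0,1,0,0,0,0,0,0,0.6,0,0,0,0,0,0,0.3,0,0,0,0,0,0,0.2,0,0,0,0,0,0,0]
}}

```text
t: 22.35
eef_pos: [0.6001, -0.0626, 0.1698]
tool_rot: [0.129, -0.031, 0.991, 0.004]
contact_force: [0.5, 0.1, 0.2]
gripper_width: 0.979
grasp_force: 0.0
```

Request:
{"fn": "servo_tool", "kwargs": {
  "motion": [0,0,-0.5,0,0,0,0,0,0,-1,0,0,0,0,0,0,-1,0,0,0,0,0,0,-1,0,0,0,0,0,0,-0.5,0,0,0,0]
}}

```text
t: 22.98
eef_pos: [0.5798, -0.064, 0.2495]
tool_rot: [0.13, -0.031, 0.991, 0.004]
contact_force: [0.2, -0.1, 0.2]
gripper_width: 0.997
grasp_force: 0.0
```

Request:
{"fn": "servo_tool", "kwargs": {
  "motion": [0,0,0,0,0.86,0,0,0,0,0,0,0.86,0,0,0,0,0,0,0,1,0,0,0,0,0,0,1,0,0,0,0,0,0,1,0]
}}

```text
t: 23.6
eef_pos: [0.5795, -0.0638, 0.2475]
tool_rot: [0.0, 0.195, 0.981, 0.0]
contact_force: [-0.4, 0.2, -0.0]
gripper_width: 1.001
grasp_force: 0.0
```

Request:
{"fn": "servo_tool", "kwargs": {
  "motion": [0,0,0,0,0,1,0,0,0,0,0,0,1,0,0,0,0,0,0,1,0,0,0,0,0,0,1,0,0,0,0,0,0,1,0]
}}

```text
t: 24.22
eef_pos: [0.5794, -0.0637, 0.2476]
tool_rot: [-0.0, 0.541, 0.841, 0.0]
contact_force: [-0.2, -0.2, -0.4]
gripper_width: 1.004
grasp_force: 0.0
```

Request:
{"fn": "servo_tool", "kwargs": {
  "motion": [0,0,0,0,0,1,0,0,0,0,0,0,1,0,0,0,0,0,0,0,0]
}}

```text
t: 24.6
eef_pos: [0.5795, -0.0636, 0.2474]
tool_rot: [0.0, 0.658, 0.753, -0.0]
contact_force: [0.5, -0.1, 0.8]
gripper_width: 1.003
grasp_force: 0.0
```

```bash
python3 stop.py w7
python3 - <<'E'
from h import *
o=bot.get_obs();print(o["t"],o["q"])
E
```

```text
[ 0.5795 -0.0637  0.2473] [0.     0.6573 0.7536 0.0001] [-0.4781 -0.4312  0.169 ]
[ 357  263   47   42 1556] [380.4299 284.5193]
[361 264] [ 0.5989 -0.0518  0.14  ]
[357 302] [ 0.6006 -0.0738  0.14  ]
[397 304] [ 0.6227 -0.0724  0.14  ]
[403 267] [ 0.6212 -0.0506  0.14  ]
mean [ 0.6108 -0.0621  0.14  ] edges [np.float64(0.022420142105160624), np.float64(0.022047369204427823), np.float64(0.022164849596752304), np.float64(0.021850685418688467)]
ray (array([0.5691, 0.0145, 0.318 ]), array([ 0.2124, -0.386 , -0.8977]))
24.7 [-0.5016909   0.45348315  0.66657153  1.87058312 -0.3437269   0.93417329
  0.45982089]
```

The flask stands upright in the bay behind the shut gate, with stopper pixels (361,264)–(403,267) and centre (0.611,-0.062). I regrip with the fingers closing along the push direction.

Request:
{"fn": "servo_tool", "kwargs": {
  "motion": [0,0.76,0,0,0,0.48,0,0,0.8,0,0,0,0,0,0,0,0.6,0,0,0,0,0,0,0.9,0,0,0,0,0,0,0.9,0,0,0,0],
  "grip_force": 100
}}

```text
t: 25.32
eef_pos: [0.6095, -0.0609, 0.1973]
tool_rot: [-0.001, 0.685, 0.728, -0.0]
contact_force: [0.2, 0.7, 0.2]
gripper_width: 0.997
grasp_force: 0.0
```

Request:
{"fn": "servo_tool", "kwargs": {
  "motion": [0,0,0.8,0,0,0,0,0,0,0.57,0,0,0,0,0,0,0,0,0,0,0,0,0,0,0,0,0,0.4,0,0,0,0,0,0,0.6]
}}

```text
t: 25.95
eef_pos: [0.611, -0.061, 0.1724]
tool_rot: [0.0, 0.685, 0.728, 0.0]
contact_force: [-0.1, 0.2, 0.3]
gripper_width: 0.609
grasp_force: 0.0
```

Request:
{"fn": "servo_tool", "kwargs": {
  "motion": [0,0,0,0,0,0,0.7,0,0,0,0,0,0,0.8,0,0,0,0,0,0,1,0,0,0,0,0,0,1,0,0,0,0,0,0,1]
}}

```text
t: 26.58
eef_pos: [0.6111, -0.0609, 0.1723]
tool_rot: [0.0, 0.685, 0.728, 0.0]
contact_force: [-0.1, 0.4, 4.8]
gripper_width: 0.27
grasp_force: 99.2
```

Request:
{"fn": "servo_tool", "kwargs": {
  "motion": [0,0,-0.025,0,0,0,1,0,0.05,0,0,0,0,1,0,0.05,0,0,0,0,1,0,0.05,0,0,0,0,1,0,0.05,0,0,0,0,1]
}}

```text
t: 27.2
eef_pos: [0.6125, -0.0611, 0.1724]
tool_rot: [-0.002, 0.685, 0.728, -0.001]
contact_force: [-8.6, 0.4, 15.2]
gripper_width: 0.268
grasp_force: 100.4
```

Request:
{"fn": "servo_tool", "kwargs": {
  "motion": [0,0.05,0,0,0,0,1,0,0.05,0,0,0,0,1,0,0,0,0,0,0,1]
}}

```text
t: 27.58
eef_pos: [0.6133, -0.0612, 0.1726]
tool_rot: [-0.004, 0.686, 0.728, -0.002]
contact_force: [-12.1, 1.5, 18.3]
gripper_width: 0.266
grasp_force: 100.9
```

Request:
{"fn": "servo_tool", "kwargs": {
  "motion": [0,0.05,0,0,0,0,1,0,0.05,0,0,0,0,1,0,0,0,0,0,0,1]
}}

```text
t: 27.95
eef_pos: [0.614, -0.0612, 0.1726]
tool_rot: [-0.005, 0.686, 0.728, -0.003]
contact_force: [-15.5, 1.2, 23.9]
gripper_width: 0.266
grasp_force: 101.5
```

Request:
{"fn": "servo_tool", "kwargs": {
  "motion": [0,-0.1,-0.05,0,0,0,1,0,0,-0.03,0,0,0,1]
}}

```text
t: 28.2
eef_pos: [0.6159, -0.0602, 0.1729]
tool_rot: [-0.001, 0.685, 0.728, -0.001]
contact_force: [-0.3, 0.4, -4.1]
gripper_width: 0.27
grasp_force: 98.3
```

Request:
{"fn": "servo_tool", "kwargs": {
  "motion": [0,0,-0.04,0,0,0,1,0,0,0,0,0,0,1]
}}

```text
t: 28.45
eef_pos: [0.6163, -0.0603, 0.1741]
tool_rot: [-0.0, 0.685, 0.728, -0.0]
contact_force: [-0.5, -0.6, -3.5]
gripper_width: 0.272
grasp_force: 98.3
```

Request:
{"fn": "servo_tool", "kwargs": {
  "motion": [0,0.05,0,0,0,0,1,0,0.05,0,0,0,0,1,0,0,0,0,0,0,1]
}}

```text
t: 28.82
eef_pos: [0.6175, -0.0603, 0.1741]
tool_rot: [-0.001, 0.685, 0.728, -0.001]
contact_force: [-5.4, 0.6, -2.9]
gripper_width: 0.272
grasp_force: 98.5
```

Request:
{"fn": "servo_tool", "kwargs": {
  "motion": [0,0.05,0,0,0,0,1,0,0.05,0,0,0,0,1,0,0,0,0,0,0,1]
}}

```text
t: 29.2
eef_pos: [0.6185, -0.0604, 0.1741]
tool_rot: [-0.002, 0.685, 0.728, -0.001]
contact_force: [-9.0, 0.4, 1.2]
gripper_width: 0.27
grasp_force: 99.0
```

Request:
{"fn": "servo_tool", "kwargs": {
  "motion": [0,0.05,0,0,0,0,1,0,0.05,0,0,0,0,1,0,0,0,0,0,0,1]
}}

```text
t: 29.58
eef_pos: [0.6195, -0.0604, 0.1739]
tool_rot: [-0.003, 0.685, 0.728, -0.002]
contact_force: [-11.0, 1.5, 2.7]
gripper_width: 0.266
grasp_force: 99.3
```

Request:
{"fn": "servo_tool", "kwargs": {
  "motion": [0,0,-0.03,0,0,0,1,0,0,0,0,0,0,1]
}}

```text
t: 29.82
eef_pos: [0.6194, -0.0603, 0.1741]
tool_rot: [-0.003, 0.685, 0.728, -0.002]
contact_force: [-9.7, 0.8, -0.4]
gripper_width: 0.267
grasp_force: 98.6
```

Request:
{"fn": "servo_tool", "kwargs": {
  "motion": [0,0.03,-0.03,0,0,0,1,0,0,0,0,0,0,1,0,0,0,0,0,0,1]
}}

```text
t: 30.2
eef_pos: [0.6195, -0.0603, 0.1742]
tool_rot: [-0.004, 0.685, 0.728, -0.003]
contact_force: [-10.2, 0.7, -2.9]
gripper_width: 0.267
grasp_force: 98.4
```

Request:
{"fn": "servo_tool", "kwargs": {
  "motion": [0,0,0,0,0,0,1,0,0,0,0,0,0,1,0,0,0,0,0,0,1,0,0,0,0,0,0,1,0,0,0,0,0,0,1]
}}

```text
t: 30.82
eef_pos: [0.6195, -0.0603, 0.1742]
tool_rot: [-0.004, 0.685, 0.728, -0.003]
contact_force: [-9.7, 0.4, -3.5]
gripper_width: 0.267
grasp_force: 98.4
```

Run:
```python
from h import *
import numpy as np
f=[]
for c in("wrist","scene","wrist","scene"):
    bot.read_camera(c);o=bot.get_obs();f.append(o["contact_force"])
print(np.round(f,1),o["t"],o["eef_pos"])
snap("wrist","w8")
```

```text
[[-10.5   0.5  -3.2]
 [ -9.7  -0.2  -3.1]
 [-11.3   0.5  -3.6]
 [-10.6   0.7  -3.3]] 31.025 [ 0.61953045 -0.06029691  0.1741636 ]
```

Steady press of about 10 N on the cushion, held for over 0.8 s, with only the flask's weight on the tool. I relax the press, set the flask down, release and back away.

Request:
{"fn": "servo_tool", "kwargs": {
  "motion": [0,-0.08,0,0,0,0,1,0,-0.06,0.04,0,0,0,1,0,0,0.05,0,0,0,1,0,0,0,0,0,0,1]
}}

```text
t: 31.58
eef_pos: [0.6184, -0.0604, 0.1734]
tool_rot: [-0.002, 0.685, 0.728, -0.001]
contact_force: [-7.9, 0.3, -0.8]
gripper_width: 0.272
grasp_force: 99.4
```

Request:
{"fn": "servo_tool", "kwargs": {
  "motion": [0,0,0.03,0,0,0,1,0,0,0,0,0,0,1]
}}

```text
t: 31.82
eef_pos: [0.6184, -0.0605, 0.1729]
tool_rot: [-0.002, 0.685, 0.728, -0.001]
contact_force: [-7.5, 0.1, -1.3]
gripper_width: 0.265
grasp_force: 99.4
```

Request:
{"fn": "servo_tool", "kwargs": {
  "motion": [0,-0.07,0,0,0,0,1,0,-0.07,0,0,0,0,1,0,0,0,0,0,0,1]
}}

```text
t: 32.2
eef_pos: [0.617, -0.0604, 0.173]
tool_rot: [-0.0, 0.685, 0.728, -0.0]
contact_force: [-3.7, 0.2, -5.7]
gripper_width: 0.273
grasp_force: 98.8
```

Request:
{"fn": "servo_tool", "kwargs": {
  "motion": [0,0,0.02,0,0,0,1,0,0,0,0,0,0,1]
}}

```text
t: 32.45
eef_pos: [0.6172, -0.0605, 0.1729]
tool_rot: [-0.0, 0.685, 0.728, -0.0]
contact_force: [-4.4, 0.1, -3.9]
gripper_width: 0.273
grasp_force: 98.8
```

Request:
{"fn": "servo_tool", "kwargs": {
  "motion": [0,-0.07,0,0,0,0,1,0,0,0.03,0,0,0,1,0,0,0.02,0,0,0,1,0,0,0,0,0,0,1]
}}

```text
t: 32.95
eef_pos: [0.6166, -0.0606, 0.1724]
tool_rot: [0.0, 0.685, 0.728, 0.0]
contact_force: [-3.8, 0.1, -1.6]
gripper_width: 0.271
grasp_force: 99.4
```

Request:
{"fn": "servo_tool", "kwargs": {
  "motion": [0,0,0.02,0,0,0,1,0,0,0,0,0,0,1]
}}

```text
t: 33.2
eef_pos: [0.6166, -0.0607, 0.1723]
tool_rot: [0.0, 0.685, 0.728, 0.0]
contact_force: [-3.8, 1.5, 5.6]
gripper_width: 0.269
grasp_force: 99.8
```

Request:
{"fn": "servo_tool", "kwargs": {
  "motion": [0,-0.03,-0.02,0,0,0,1,0,0,0,0,0,0,0.6,0,0,0,0,0,0,0.4,0,0,0,0,0,0,0.2,0,0,0,0,0,0,0]
}}

```text
t: 33.83
eef_pos: [0.6158, -0.0606, 0.172]
tool_rot: [0.0, 0.685, 0.728, 0.0]
contact_force: [0.4, 0.6, 0.3]
gripper_width: 0.979
grasp_force: 0.0
```

Request:
{"fn": "servo_tool", "kwargs": {
  "motion": [0,0,0,0,0,0,0,0,0,-0.4,0,0,0,0,0,0,-0.8,0,0,0,0,0,0,-1,0,0,0,0,0,0,-1,0,0,0,0]
}}

```text
t: 34.45
eef_pos: [0.6159, -0.0607, 0.2381]
tool_rot: [0.0, 0.685, 0.728, 0.0]
contact_force: [0.1, 0.3, 0.8]
gripper_width: 0.999
grasp_force: 0.0
```

Request:
{"fn": "servo_tool", "kwargs": {
  "motion": [0,0,-1,0,0,0,0,0.5,-0.5,-1,0,0,0,0,0,-1,-0.5,0,0,0,0,0,-0.5,0,0,0,0,0,0,0,0,0,0,0,0]
}}

```text
t: 35.08
eef_pos: [0.5746, -0.0531, 0.2862]
tool_rot: [-0.0, 0.685, 0.728, 0.0]
contact_force: [0.7, -0.9, -0.3]
gripper_width: 1.002
grasp_force: 0.0
```

```bash
python3 stop.py w9
python3 - <<'E'
from h import *
_,s=snap("scene","s9");w=cv2.imread("pics/w9.png")[:,:,::-1]
v=np.zeros((600,800,3),np.uint8);v[:360,:480]=cv2.resize(w,(480,360));v[360:,:288]=cv2.resize(s[190:290,240:360],(288,240),interpolation=cv2.INTER_CUBIC)
v[300:600,500:]=cv2.resize(w[200:400,300:500],(300,300),interpolation=cv2.INTER_CUBIC)
cv2.imwrite("pics/m9.png",v[:,:,::-1])
E
```

```text
[ 0.5753 -0.0529  0.2858] [-0.      0.6852  0.7284 -0.    ] [ 0.1294  0.7299 -0.164 ]
[ 366  255   38   34 1060] [385.3226 271.8472]
[368 256] [ 0.6045 -0.0517  0.14  ]
[368 288] [ 0.6069 -0.0737  0.14  ]
[400 287] [ 0.6279 -0.072   0.14  ]
[402 255] [ 0.6261 -0.0499  0.14  ]
mean [ 0.6164 -0.0618  0.14  ] edges [np.float64(0.021720000010988626), np.float64(0.022054466538283527), np.float64(0.02112597682286178), np.float64(0.022209363487365328)]
ray (array([0.5706, 0.0258, 0.3566]), array([ 0.1939, -0.368 , -0.9094]))
```

View pics/m9.png

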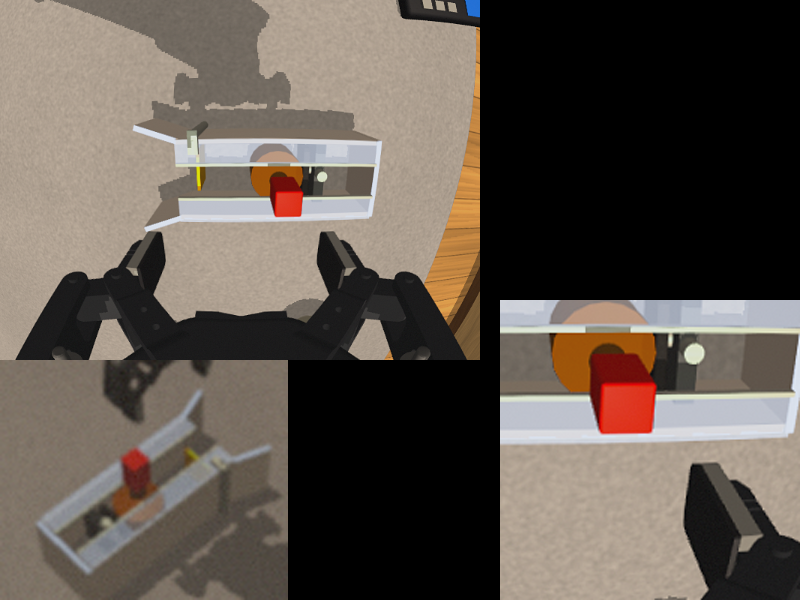

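The flask stands upright against the cushion (stopper pixel about (385,272)). The yellow gate is shut across the lane behind it, and the hand is clear.

```bash
python3 -c "
from station import bot
print(bot.hand_in())"
```

```text
the job is handed in; nothing more can be done
None
```

The amber flask stands upright in the bay behind the shut gate. It was pressed at about 10 N against the cushion for over half a second, though it pitched about 15° in the grip at the gate, so I set it down inside and regripped it before the press.

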